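# Hold the sprung instrument-case lid just below its balance point

## Task

A dial gauge is lying on the shut lid of the grey instrument case: lift it off with a light grip (no more than about 40 N), and lay it gently, dial up, with its round case fully on the cork mat. Then raise the case's sprung lid by its front tab to a little past its balance point (57 degrees open; no more than 20 degrees past it, so do not let it fly open), then bring it back and hold it just short of balance, within 15 degrees of it, so that I can reach in and it will drop shut when let go. Finish while still holding the lid there, and leave the other things on the bench where they are.

Things in the scene. Friction and masses are not known exactly. Their poses are not given: they have to be found in the camera images.
- case: Fixed grey steel instrument case, an open box 180 (x) by 200 (y) by 75 mm high; origin at the centre of its underside; its front (the tab side) faces its own -x, the lid's hinge runs along its +x top edge. Its place and yaw vary.
- lid (a joint): Opening angle of the lid in rad: 0 shut (level), up to the stop at 1.7. The lid is a flat grey steel plate 180 by 200 by 8 mm (0.9 kg) on top of the case, so its upper face is 83 mm above the bench when shut. A spring carries part of its weight: balance point at 1.0 rad (57 degrees); below that it falls shut, above that it swings open by itself. Lifting it at the tab takes under 2 N; close to balance under 0.5 N.
- lid_hinge (a point): Middle of the lid's hinge line: on the case, at its (+90, 0, 75) mm. The hinge axis is the case's y axis.
- lid_tab (a point): Grip point of the lid's tab. The tab is a flat dark steel tongue, 30 mm wide (along the case's y), 8 mm thick, that sticks out 45 mm from the middle of the lid's front edge in the lid's plane. The point lies midway in its thickness, 28 mm out from the lid's front edge, 208 mm from the hinge axis (and 4 mm above the hinge line when shut, 79 mm above the bench). It moves with the lid.
- gauge: Loose dial gauge lying on its back, dial up: a round steel case 54 mm in diameter and 26 mm high, white dial, with a thin round stem (8 mm thick) that sticks out 34 mm from the rim along its own -x, 13 mm above its underside. Origin at the centre of the round case's underside. 0.1 to 0.2 kg. Delicate: damaged by a grip of more than 40 N, a drop or a knock. At the start it lies on the shut lid.
- mat: Fixed square cork mat, 130 by 130 by 4 mm, lying on the bench to the left or right of the case; origin at the centre of its underside.
- tray: Bystander: grey plastic tray with one divider, 120 by 120 by 30 mm, on the other side of the case from the mat. Leave alone.
- oil: Bystander: small white bottle, 48 mm in diameter, 110 mm tall, beyond and to the left of the case. Leave alone.
- tape: Bystander: yellow tape measure, 65 by 36 by 60 mm high with a short steel hook, beyond and to the right of the case. Leave alone.
There are look-alikes about, which are no part of the job. What is meant by the gauge is not green, orange or turquoise, and is the larger of those in its own colour.

How it is judged:
By the outcome, as a careful person would: the job done as asked, in the order asked, and still so for the second after the job is handed in, while the arm keeps its last pose, push and grip.
It also fails if it takes over 58 s, if anything falls off the work surface, if the arm or the gripper's body presses on something with over 40 N, if the wrist force passes 120 N, or if a joint passes its speed limit or range.

## Robot

A 6-joint arm with a two-finger parallel gripper is mounted at the origin on the work surface. World frame = base frame: x ahead of the robot, y to its left, z up, the work surface at z = 0. Lengths are in mm, angles in rad, forces in N, time in s.
With the tool pointing down it reaches from about 350 to 800 mm from the base axis. Payload 7.3 kg.
Tool frame: the origin (TCP) lies at the very end of the fingers, on their centre line; the grasp point (between the pads) lies 19 mm behind it; z points along the fingers, y is the line along which they close (so a half turn about z gives the same grasp; the last joint's range is limited). The gripper opens to 85 mm and grips with 20 to 120 N. Pads are 22 mm wide; open, the fingers measure 114 mm over their backs; the gripper's body (76 mm by 85 mm) begins 54 mm behind the grasp point. The pads swing forward as they close: fully open they stand 13 mm farther back than shut.
Start: joints at [-1.484, 0.342, 1.524, -0, 1.275, -0.146], TCP at [121.14, -510.852, 231.322] pointing down, gripper open.
Joint ranges: [-2.53, 2.53], [-0.77, 2.02], [0.04, 2.7], [-1, 4.14], [0.28, 2.66], [-3.11, 3.11]. Speed limits (rad/s): [2.57, 2.57, 3.14, 3.14, 3.14, 3.14].

## Interface

Orientations are given as a unit quaternion [x, y, z, w].
In Python, from station import r gives the robot as it stands. The module is installed in compiled form; this text tells all that it offers.
- The arm moves only by the tool move_arm, never from a script. Its argument "deltas" is a list that holds one entry, the list of rows, each a list of 7 numbers: the turn, a rotation vector about the tool's x, y, z in units of 6 degrees (1.0 is 6 degrees), then the shift along the tool's x, y, z in mm, then the gripper command: -1 is shut, 1 is fully open, values between are in proportion. In form: [[[ax, ay, az, tx, ty, tz, grip], ...]]. A call has 1 to 20 rows; each row shifts and turns the commanded pose from where the row before left it, along the tool's axes as they then stand; what a row does not reach is not made up. A row lasts 1/12 s, in which the tool goes at most 41.7 mm and 7.16 degrees, less where a joint would pass 70% of its speed; a pose out of reach is approached as far as the arm can. A call with a gripper value outside its range is refused whole. The fingers move at their own pace and stop on an object; "newtons" is the grip in N (left out, the last holds). Time passes only in rows, so rows that do not move let the fingers close. It gives the time, the measured TCP pose, the force, the opening and the grip force at its end, in the units of the state.
- r.get_obs(): the state, without advancing time (a new reading comes with each control period).
- r.snapshot(name): name is "scene" or "side" or "wrist"; returns the picture (420x560x3 uint8, blue, green, red); there is no depth.
- r.calibration(name): a dict with "fx", "fy", "cx", "cy" (pixels), "origin" and "attitude" of the camera in the world; the wrist camera has in their place "tool_from_camera" (4x4, takes a point from camera to tool coordinates, whose origin is the TCP and whose axes are the flange's). Camera axes: x right, y down, z forward; pixel columns grow to the right and rows downward; lengths in mm; the calibration is good to about 2 mm. A picture is of the moment at which its call begins: read the wrist's pose just before it. calibration takes no time and is no camera call.
- r.close_job(): hands the job in; it is judged then, once.
Trained networks look in the newest picture that a camera, given by its name, has taken for a name from the list of things; names that differ only in an ending like _2 or _b are one class to them, and where a whole thing is asked for, a point or a joint stands for the part that bears it (a point fixed in the world has none). Each returns a list of dicts, best first, with "confidence" (0 to 1); they miss things now and then, are a little off and sometimes report something else, mostly with a low value. They report only what shows in the picture. A call takes as long as a camera call. They do not tell look-alikes from the thing itself.
- r.cut_out(camera, name): "region" (420x560 bool, what is visible of it) and "uv" ([column, row] in pixels, amid what is visible of it).
The state is a dict: "t": time; "joint_pos": joint angles; "dq": joint speeds; "effort": joint torques, N m; "tool_pos": TCP position; "tcp_rot": TCP orientation; "ft_force": force on the tool from outside, world axes, zero at the start; "torque": the same for the moment, N m; "grip_width": finger opening in mm; "grasp_force": force on a finger pad.
Only numpy, scipy, OpenCV 4.12 (cv2) and the standard library are available. Lean on these libraries where they do the work, as an engineer would, in place of code of your own. Each camera call takes 0.05 s, during which the arm holds its last target. There are 200 camera calls.

## Working session

There is one attempt and no reset: what is moved stays moved. The work goes in short steps, Python scripts to look and compute and a tool call to move; the robot and the scene stay as the last step left them, time stands still between calls to the robot, and variables do not carry over. Pictures are saved under pics/ and viewed, at most 10 in all, crops included, and the job is handed in when it is done.

Besides the shell and the picture viewer there is one more tool, called in YAML: its name, and indented under it one key for each argument. move_arm: Moves the arm, as the interface text tells. Its arguments: {"type":"object","properties":{"deltas":{"type":"array","items":{"type":"array","items":{"type":"array","items":{"type":"number"}}}},"newtons":{"type":"number"}},"required":["deltas"]}

```bash
mkdir -p pics; python3 - <<'E'
from station import r
import cv2, numpy as np
o=r.get_obs(); print(o['t'],o['tool_pos'],o['tcp_rot'],o['grip_width'])
ims=[]
for c in ['scene','side']:
    im=r.snapshot(c); cv2.imwrite(f'pics/{c}0.png',im)
    k=r.calibration(c); print(c,k)
    for n in ['gauge','mat','case','lid','lid_tab','tray']:
        for d in r.cut_out(c,n): 
            ys,xs=np.where(d['region']); print(n,round(d['confidence'],2),np.round(d['uv'],1),len(xs),(xs.min(),xs.max(),ys.min(),ys.max()))
print(r.calibration('wrist'))
E
```

```text
0.0 [ 121.09438056 -510.40722538  230.5971184 ] [ 9.93233572e-01  1.16130970e-01  1.70851943e-05 -8.18001765e-04] 85.50268123618837
scene {'fx': 443.75963270340714, 'fy': 443.75963270340714, 'cx': 284.6858694086871, 'cy': 216.62480084978117, 'origin': array([1231.40361612, -331.05571689,  655.66186215]), 'attitude': array([ 0.77181652,  0.47410374, -0.21383004, -0.36578904])}
gauge 0.9 [357.  289.2] 387 (np.int64(337), np.int64(364), np.int64(279), np.int64(300))
gauge 0.78 [291.3 334.6] 954 (np.int64(260), np.int64(305), np.int64(320), np.int64(354))
gauge 0.56 [256.  226.3] 735 (np.int64(243), np.int64(272), np.int64(205), np.int64(237))
gauge 0.53 [219.6 189.3] 260 (np.int64(201), np.int64(234), np.int64(181), np.int64(201))
gauge 0.52 [331.6 215. ] 285 (np.int64(325), np.int64(342), np.int64(206), np.int64(225))
mat 0.55 [110.5 248.2] 2657 (np.int64(74), np.int64(150), np.int64(218), np.int64(273))
case 0.88 [254.4 237.3] 9279 (np.int64(193), np.int64(327), np.int64(181), np.int64(298))
lid 0.91 [242.7 221.5] 5827 (np.int64(193), np.int64(326), np.int64(181), np.int64(270))
lid_t
[... 1082 characters left out ...]
251), np.int64(350), np.int64(166), np.int64(228))
lid_tab 0.58 [296.7 198. ] 4241 (np.int64(252), np.int64(350), np.int64(166), np.int64(228))
tray 0.87 [340.6 363.4] 4653 (np.int64(302), np.int64(376), np.int64(331), np.int64(400))
{'fx': 300.05198798527744, 'fy': 300.05198798527744, 'cx': 276.86990763859626, 'cy': 213.78227506309747, 'tool_from_camera': array([[ 1.44756120e-04, -9.46195890e-01, -3.23594371e-01,
         8.26233811e+01],
       [ 9.99999720e-01, -1.00476664e-04,  7.41133679e-04,
        -1.16325597e+00],
       [-7.33771324e-04, -3.23594387e-01,  9.46195611e-01,
        -1.42604644e+02],
       [ 0.00000000e+00,  0.00000000e+00,  0.00000000e+00,
         1.00000000e+00]])}
```

View pics/scene0.png

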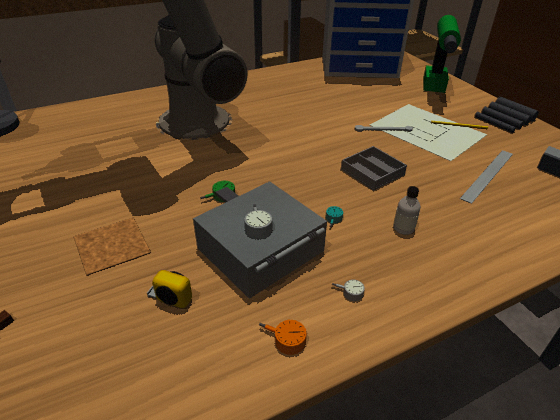

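View pics/side0.png

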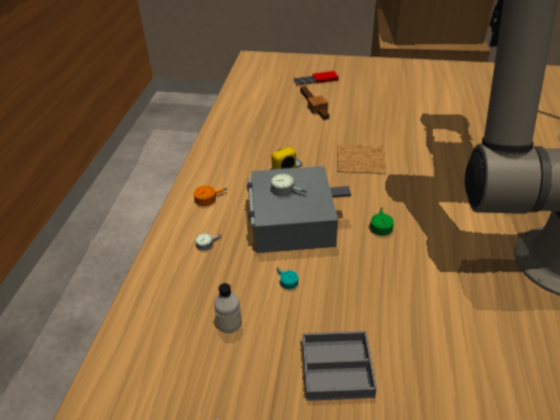

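Scene view: candidate gauges are white on the lid (258,222), small white on the bench (354,290), green (223,188), orange (291,334) and turquoise (334,215). The one meant is the white one on the lid, as it's the larger of the two whites. The mat is at (112,246) and the tab is at side (340,191). I'll rectify the picture to confirm this and measure.

```bash
cat > h.py <<'E'
from station import r
import cv2, numpy as np
from scipy.spatial.transform import Rotation as R
def cam(c,o=None):
    k=r.calibration(c); K=np.array([[k['fx'],0,k['cx']],[0,k['fy'],k['cy']],[0,0,1]])
    if c=='wrist':
        T=np.array(k['tool_from_camera']); Rt=R.from_quat(o['tcp_rot']).as_matrix()
        return K,Rt@T[:3,:3],Rt@T[:3,3]+o['tool_pos']
    return K,R.from_quat(k['attitude']).as_matrix(),np.array(k['origin'])
def plane(cm,uv,z):
    K,A,p=cm; d=np.linalg.inv(K)@np.r_[uv,1]; d=A@d
    return (p+d*(z-p[2])/d[2])[:2]
def H(cm,z):  # world xy on plane z -> pixel
    K,A,p=cm; return K@A.T@np.c_[[1,0,0],[0,1,0],np.array([0,0,z])-p]
def proj(cm,P):
    K,A,p=cm; q=K@A.T@(np.array(P,float)-p); return q[:2]/q[2]
def rect(im,cm,z,x0,x1,y0,y1,s):  # top-down: rows = -x, cols = -y (x up, y left)
    M=np.array([[0,-1/s,x1],[-1/s,0,y1],[0,0,1]])  # pix->world
    return cv2.warpPerspective(im,H(cm,z)@M,(int((y1-y0)*s),int((x1-x0)*s)),flags=cv2.INTER_LINEAR|cv2.WARP_INVERSE_MAP)
E
python3 - <<'E'
from h import *
for c in ['scene','side']:
    cm=cam(c); im=r.snapshot(c)
    for n,z in [('gauge',None),('lid',83),('mat',4),('lid_tab',83)]:
        for d in r.cut_out(c,n):
            if n=='gauge':
                print(c,n,np.round(d['uv']),plane(cm,d['uv'],109).round(),plane(cm,d['uv'],20).round());continue
            m=d['region'].astype(np.uint8)
            p=np.array([plane(cm,q[0],z) for q in max(cv2.findContours(m,0,2)[0],key=len)],np.float32)
            print(c,n,cv2.minAreaRect(p))
    a=np.array([plane(cm,(258,222) if c=='scene' else (282,181),109)]); print(a)
    cv2.imwrite(f'pics/r_{c}.png',rect(im,cm,83,a[0,0]-200,a[0,0]+150,a[0,1]-200,a[0,1]+200,1.5))
a=cv2.imread('pics/r_scene.png');b=cv2.imread('pics/r_side.png');cv2.imwrite('pics/r.png',cv2.resize(np.hstack([a,b]),(800,350)))
im=cv2.imread('pics/scene0.png')[170:310,180:380];cv2.imwrite('pics/crop.png',cv2.resize(im,(800,560),interpolation=cv2.INTER_CUBIC))
E
```

```text
scene gauge [257. 224.] [651. -79.] [556. -37.]
scene gauge [289. 333.] [ 893. -139.] [ 838. -107.]
scene gauge [355. 292.] [872.  -7.] [813.  45.]
scene gauge [333. 215.] [690.  63.] [602. 127.]
scene gauge [220. 186.] [504. -98.] [386. -60.]
scene lid ((593.347412109375, -63.3626708984375), (233.38433837890625, 206.71852111816406), 13.969498634338379)
scene mat ((460.4455261230469, -334.16778564453125), (134.0986328125, 129.74624633789062), 3.325758218765259)
scene lid_tab ((594.108154296875, -62.41473388671875), (232.43275451660156, 206.6353302001953), 14.220771789550781)
[[645.87942271 -75.00089341]]
side gauge [283. 183.] [631. -60.] [ 650. -173.]
side gauge [379. 226.] [413.  58.] [405. -40.]
side gauge [205. 193.] [799.  -2.] [ 839. -109.]
side gauge [204. 241.] [761. 147.] [796.  59.]
side gauge [290. 284.] [574. 237.] [586. 160.]
side lid ((589.95751953125, -58.23179626464844), (226.5219268798828, 209.12765502929688), 13.978102684020996)
side mat ((459.6110534667969, -333.42010498046875), (129.57272338867188, 139.72927856445312), 3.7479991912841797)
side lid_tab ((589.4195556640625, -58.264984130859375), (224.11692810058594, 209.1524658203125), 13.856062889099121)
[[635.17660561 -66.78633589]]
```

View pics/r.png

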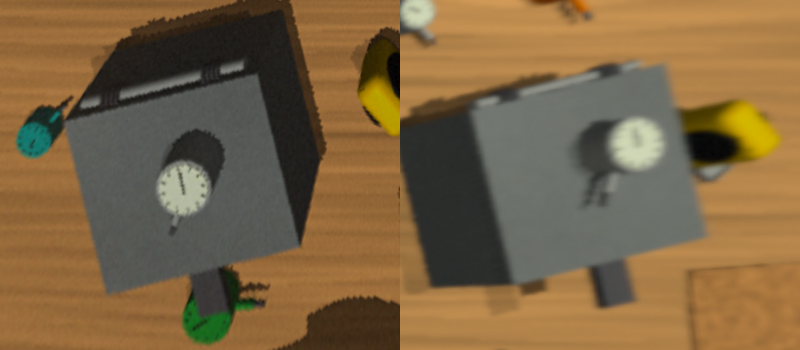

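View pics/crop.png

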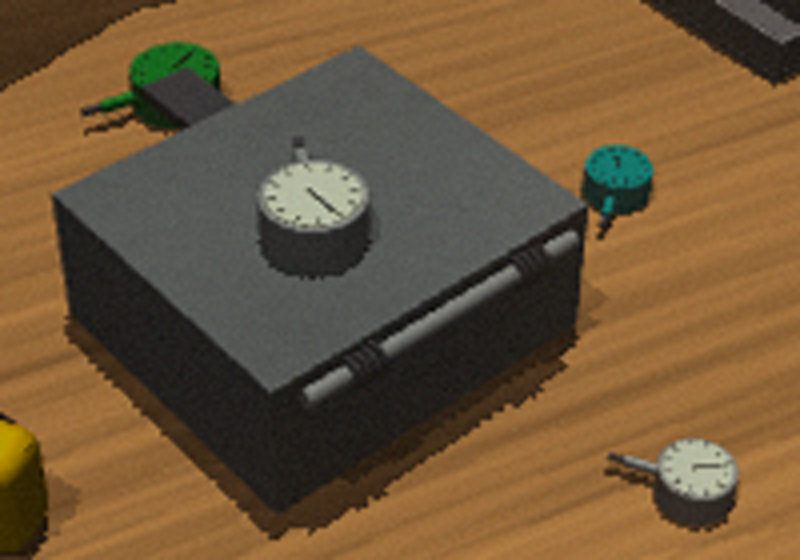

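The crop confirms it: of the two whites, the one on the lid, crop (312,200), is clearly larger than the bench one at (697,468). The tab juts out at crop (190,95) with the green look-alike below and beyond it. I'll move above the gauge for a wrist look.

move_arm:
  deltas:
    - [[0, 0, 0, 30.3, -15.5, 1, 1], [0, 0, 0, 30.3, -15.5, 1, 1], [0, 0, 0, 30.3, -15.5, 1, 1], [0, 0, 0, 30.3, -15.5, 1, 1], [0, 0, 0, 30.3, -15.5, 1, 1], [0, 0, 0, 30.3, -15.5, 1, 1], [0, 0, 0, 30.3, -15.5, 1, 1], [0, 0, 0, 30.3, -15.5, 1, 1], [0, 0, 0, 30.3, -15.5, 1, 1], [0, 0, 0, 30.3, -15.5, 1, 1], [0, 0, 0, 30.3, -15.5, 1, 1], [0, 0, 0, 30.3, -15.5, 1, 1], [0, 0, 0, 30.3, -15.5, 1, 1], [0, 0, 0, 30.3, -15.5, 1, 1], [0, 0, 0, 30.3, -15.5, 1, 1], [0, 0, 0, 30.3, -15.5, 1, 1], [0, 0, 0, 30.3, -15.5, 1, 1], [0, 0, 0, 30.3, -15.5, 1, 1], [0, 0, 0, 30.3, -15.5, 1, 1], [0, 0, 0, 30.3, -15.5, 1, 1]]
  newtons: 25

```text
t: 2.87
tool_pos: [640.4, -68.0, 211.1]
tcp_rot: [0.993, 0.116, -0.0, 0.0]
ft_force: [0.6, -0.7, 1.5]
grip_width: 85.5
grasp_force: 0.0
```

move_arm:
  deltas:
    - [[0, 0, 0.94, 0, 0, 0, 1], [0, 0, 0.94, 0, 0, 0, 1], [0, 0, 0.94, 0, 0, 0, 1], [0, 0, 0.94, 0, 0, 0, 1], [0, 0, 0.94, 0, 0, 0, 1], [0, 0, 0, 0, 0, 0, 1], [0, 0, 0, 0, 0, 0, 1]]

```text
t: 3.45
tool_pos: [639.2, -69.4, 211.2]
tcp_rot: [0.992, -0.128, -0.0, 0.0]
ft_force: [-0.4, -0.2, -0.7]
grip_width: 85.1
grasp_force: 0.0
```

```bash
python3 - <<'E'
from h import *
o=r.get_obs(); print(o['t'],o['tool_pos'],o['joint_pos'],R.from_quat(o['tcp_rot']).as_matrix().round(3))
im=r.snapshot('wrist'); cm=cam('wrist',o); cv2.imwrite('pics/w1.png',im)
print(proj(cm,[640,-68,109]))
for d in r.cut_out('wrist','gauge'):
    p=np.array([plane(cm,q[0],109) for q in max(cv2.findContours(d['region'].astype(np.uint8),0,2)[0],key=len)],np.float32)
    print(d['confidence'],d['uv'],cv2.minEnclosingCircle(p),cv2.minAreaRect(p))
a=rect(im,cm,109,560,720,-170,30,3); cv2.imwrite('pics/w1r.png',a)
g=cv2.GaussianBlur(cv2.cvtColor(a,6),(5,5),1)
c=cv2.HoughCircles(g,cv2.HOUGH_GRADIENT,1,50,param1=120,param2=20,minRadius=60,maxRadius=100)
if c is not None:
    for x,y,q in c[0][:4]: print('circ',720-y/3,30-x/3,q/3)
E
```

```text
3.45 [639.23595925 -69.40268288 211.15870402] [-2.27205337e-01  5.77164044e-01  1.19764756e+00 -8.97534049e-05
  1.36701545e+00  1.60007269e+00] [[ 0.967 -0.254 -0.   ]
 [-0.254 -0.967 -0.   ]
 [-0.     0.    -1.   ]]
[275.62997382 211.74566844]
0.98 [271.2, 2.9] ((783.514892578125, -105.96180725097656), 24.27235221862793) ((785.9214477539062, -107.05638122558594), (48.33909225463867, 11.430686950683594), 65.54227447509766)
0.69 [121.2, 69.9] ((770.2410888671875, 6.645195007324219), 23.760475158691406) ((773.3209838867188, 5.985624313354492), (44.30640411376953, 27.971975326538086), 67.22594451904297)
0.65 [128.7, 265.3] ((630.8699340820312, 69.16900634765625), 25.236526489257812) ((628.3636474609375, 68.6319351196289), (28.917844772338867, 47.77351760864258), 23.791080474853516)
0.65 [312.7, 347.9] ((486.39837646484375, -75.30894470214844), 32.24847412109375) ((483.9742736816406, -70.37970733642578), (56.70367431640625, 51.20262145996094), 58.55275344848633)
0.56 [277.7, 215.0] ((623.845947265625, -67.08656311035156), 42.8951416015625) ((626.2830810546875, -72.33631134033203), (78.90486145019531, 54.48108673095703), 11.060067176818848)
circ 636.5 -69.833336 29.133333
```

View pics/w1r.png

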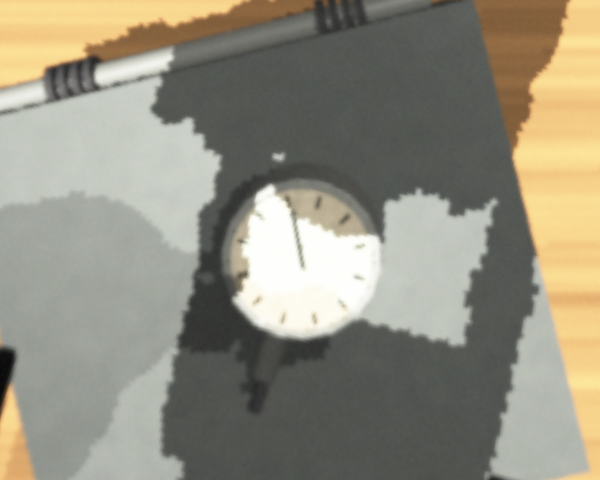

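Dial centre in the rectified picture is at (302,260) → world about (635,-70.5), with the stem towards -x and yaw about -16°, which matches the tool. Descending and gripping at 25 N.

move_arm:
  deltas:
    - [[0, 0, 0, -1.6, 1, 20, 1], [0, 0, 0, -1.6, 1, 20, 1], [0, 0, 0, 0, 0, 20, 1], [0, 0, 0, 0, 0, 20, 1], [0, 0, 0, 0, 0, 15, 1], [0, 0, 0, 0, 0, 10, 1], [0, 0, 0, 0, 0, 8, 1], [0, 0, 0, 0, 0, 5, 1], [0, 0, 0, 0, 0, 5, 1], [0, 0, 0, 0, 0, 0, 1], [0, 0, 0, 0, 0, 0, 0.5], [0, 0, 0, 0, 0, 0, 0.4]]

```text
t: 4.55
tool_pos: [636.1, -70.6, 89.1]
tcp_rot: [0.992, -0.129, 0.001, 0.0]
ft_force: [-0.1, -0.7, 0.1]
grip_width: 63.7
grasp_force: 0.0
```

move_arm:
  deltas:
    - [[0, 0, 0, 0, 0, 0, 0.3], [0, 0, 0, 0, 0, 0, 0.2], [0, 0, 0, 0, 0, 0, 0.1], [0, 0, 0, 0, 0, 0, 0], [0, 0, 0, 0, 0, 0, -1], [0, 0, 0, 0, 0, 0, -1], [0, 0, 0, 0, 0, 0, -1], [0, 0, 0, 0, 0, 0, -1]]
  newtons: 25

```text
t: 5.22
tool_pos: [636.1, -70.7, 89.2]
tcp_rot: [0.992, -0.129, 0.001, 0.0]
ft_force: [-0.9, -0.8, 6.8]
grip_width: 52.6
grasp_force: 26.1
```

move_arm:
  deltas:
    - [[0, 0, 0, 0, 0, -4, -1], [0, 0, 0, 0, 0, -8, -1], [0, 0, 0, 0, 0, -14, -1], [0, 0, 0, 0, 0, -16, -1], [0, 0, 0, 0, 0, -12, -1], [0, 0, 0, 0, 0, -6, -1], [0, 0, 0, 0, 0, 0, -1], [0, 0, 0, -3.4, 10, 0, -1], [0, 0, 0, -7, 20, 0, -1], [0, 0, 0, -8.6, 25, 0, -1], [0, 0, 0, -8.6, 25, 0, -1], [0, 0, 0, -8.6, 25, 0, -1], [0, 0, 0, -8.6, 25, 0, -1], [0, 0, 0, -8.6, 25, 0, -1], [0, 0, 0, -8.6, 25, 0, -1], [0, 0, 0, -8.6, 25, 0, -1], [0, 0, 0, -8.6, 25, 0, -1], [0, 0, 0, -8.6, 25, 0, -1], [0, 0, 0, -7, 20, 0, -1], [0, 0, 0, -5, 14.4, 0, -1]]

```text
t: 6.88
tool_pos: [462.5, -326.2, 147.1]
tcp_rot: [0.991, -0.13, -0.001, -0.0]
ft_force: [-0.2, -0.3, -1.2]
grip_width: 52.9
grasp_force: 26.6
```

move_arm:
  deltas:
    - [[0, 0, 0, -1.7, 5, 0, -1], [0, 0, 0, 0, 0, 0, -1], [0, 0, 0, 0, 0, 15, -1], [0, 0, 0, 0, 0, 20, -1], [0, 0, 0, 0, 0, 20, -1], [0, 0, 0, 0, 0, 20, -1], [0, 0, 0, 0, 0, 20, -1], [0, 0, 0, 0, 0, 15, -1], [0, 0, 0, 0, 0, 10, -1], [0, 0, 0, 0, 0, 5, -1], [0, 0, 0, 0, 0, 2, -1], [0, 0, 0, 0, 0, 0, -1], [0, 0, 0, 0, 0, 0, -1]]

```text
t: 7.97
tool_pos: [462.6, -329.3, 22.1]
tcp_rot: [0.992, -0.129, 0.001, 0.0]
ft_force: [0.2, 0.2, -1.0]
grip_width: 53.2
grasp_force: 26.6
```

```bash
python3 - <<'E'
from h import *
o=r.get_obs(); print(o['t'],o['tool_pos'],o['joint_pos'],o['ft_force'],o['grip_width'])
im=r.snapshot('scene'); cm=cam('scene')
for d in r.cut_out('scene','mat')[:1]:
    p=np.array([plane(cm,q[0],4) for q in max(cv2.findContours(d['region'].astype(np.uint8),0,2)[0],key=len)],np.float32); print(cv2.minAreaRect(p))
cv2.imwrite('pics/s2.png',cv2.resize(im[150:340,20:380],(800,422)))
E
```

```text
7.9667 [ 462.57801404 -329.28548271   22.07767295] [-7.53575316e-01  6.59078789e-01  1.64055953e+00 -4.83520876e-05
  8.40473254e-01  1.07643732e+00] [ 0.17407319  0.23809252 -0.98117267] 53.198858617227394
((462.5496520996094, -333.0873718261719), (130.09442138671875, 130.084716796875), 2.207495927810669)
```

View pics/s2.png

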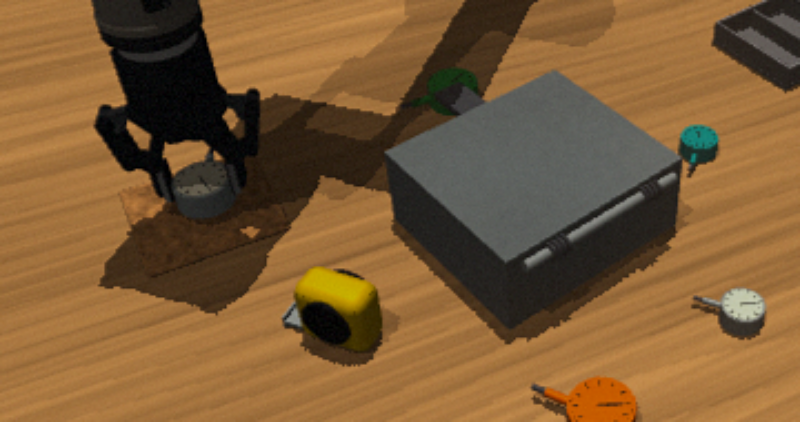

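The gauge is held level, dial up, over the mat at crop (203,188), with its underside about 12 mm above the cork. I'll lower it the rest of the way slowly.

move_arm:
  deltas:
    - [[0, 0, 0, 0, 0, 3, -1], [0, 0, 0, 0, 0, 3, -1], [0, 0, 0, 0, 0, 2, -1], [0, 0, 0, 0, 0, 1, -1], [0, 0, 0, 0, 0, 1, -1], [0, 0, 0, 0, 0, 0.8, -1], [0, 0, 0, 0, 0, 0.6, -1], [0, 0, 0, 0, 0, 0, -1], [0, 0, 0, 0, 0, 0, -1]]

```text
t: 8.82
tool_pos: [462.0, -329.0, 10.4]
tcp_rot: [0.992, -0.129, 0.0, 0.0]
ft_force: [-1.4, 1.6, 4.6]
grip_width: 52.8
grasp_force: 27.1
```

move_arm:
  deltas:
    - [[0, 0, 0, 0, 0, 0, 0.25], [0, 0, 0, 0, 0, 0, 0.3], [0, 0, 0, 0, 0, 0, 0.4], [0, 0, 0, 0, 0, 0, 0.6], [0, 0, 0, 0, 0, 0, 0.8], [0, 0, 0, 0, 0, 0, 0.8], [0, 0, 0, 0, 0, -5, 0.8], [0, 0, 0, 0, 0, -15, 0.8], [0, 0, 0, 0, 0, -25, 0.8], [0, 0, 0, 0, 0, -35, 0.8], [0, 0, 0, 0, 0, -35, 0.8], [0, 0, 0, 0, 0, -35, 0.8], [0, 0, 0, 0, 0, -30, 0.8], [0, 0, 0, 0, 0, -20, 0.8], [0, 0, 0, 0, 0, 0, 0.8]]

```text
t: 10.07
tool_pos: [463.7, -330.5, 215.5]
tcp_rot: [0.992, -0.129, 0.004, 0.003]
ft_force: [-0.1, -0.4, -0.5]
grip_width: 76.8
grasp_force: 0.0
```

```bash
python3 - <<'E'
from h import *
o=r.get_obs(); print(o['t'],o['tool_pos'],o['joint_pos'],o['ft_force'],o['grip_width'])
for c in ['scene','wrist']:
    im=r.snapshot(c); cm=cam(c,o)
    for d in r.cut_out(c,'gauge'): print(c,d['confidence'],d['uv'],plane(cm,d['uv'],30))
    for d in r.cut_out(c,'mat')[:1]:
        p=np.array([plane(cm,q[0],4) for q in max(cv2.findContours(d['region'].astype(np.uint8),0,2)[0],key=len)],np.float32); print(cv2.minAreaRect(p))
# fit planar kinematics from poses (tool down): r = r0+L1 s2+L2 s23 ; z = z0+L1 c2+L2 c23
D=[(.342,1.524,525.0,231.3),(.577164,1.197648,np.hypot(639.24,69.4),211.16),(.659079,1.64056,np.hypot(462.58,329.29),22.08),(o['joint_pos'][1],o['joint_pos'][2],np.hypot(*o['tool_pos'][:2]),o['tool_pos'][2])]
A=[];b=[]
for a,c,rr,z in D:
    for q in (1,):
        A+=[[np.sin(a),np.sin(a+c),np.cos(a+c),1,0],[np.cos(a),np.cos(a+c),-np.sin(a+c),0,1]]; b+=[rr,z]
x,res,rk,sv=np.linalg.lstsq(np.array(A),np.array(b),rcond=None); print(x,res,sv, np.array(A)@x-b)
E
```

```text
10.0667 [ 463.70656418 -330.50559618  215.53916452] [-7.53762939e-01  4.30275694e-01  1.43289077e+00 -7.67470132e-05
  1.26868003e+00  1.07633356e+00] [-0.13030161 -0.3697197  -0.49768991] 76.78098943144235
scene 0.91 [288.8, 333.5] [ 844.5977881  -111.62055803]
scene 0.83 [114.3, 238.1] [ 477.06221657 -324.53099819]
scene 0.83 [353.8, 291.0] [816.18320086  38.34948958]
scene 0.69 [217.5, 187.2] [403.0705124  -71.16655357]
scene 0.52 [331.4, 215.0] [611.31462108 117.69259803]
scene 0.33 [408.0, 212.4] [679.48785569 277.13459979]
scene 0.21 [371.1, 165.8] [487.79272964 314.48326059]
((460.08392333984375, -334.18963623046875), (131.33175659179688, 128.4395751953125), 3.218194007873535)
wrist 0.81 [278.0, 188.3] [ 465.10129018 -332.66332682]
wrist 0.81 [89.7, 285.2] [405.76889418 -73.79911142]
((460.7456359863281, -337.03314208984375), (133.134521484375, 132.81170654296875), 2.933580160140991)
[500.22723602 379.8299151   44.32776467   7.83159365 -87.3069944 ] [6.08297542] [3.44807384 2.81369816 0.29359915 0.28827531 0.15680041] [ 1.09686007 -0.26599948  0.75575601  0.36691476  0.16166022  0.035534
 -2.0142763  -0.13644928]
```

The gauge lies at about (463,-331) on the mat, whose centre is (461,-334), so the placing is good. Next I'll move above the tab, turn to the case yaw and look.

move_arm:
  deltas:
    - [[0, 0, 0, -1.4, -12.4, 0, 0.6], [0, 0, 0, -2.8, -24.7, 0, 0.6], [0, 0, 0, -2.8, -24.7, 0, 0.6], [0, 0, 0, -2.8, -24.7, 0, 0.6], [0, 0, 0, -2.8, -24.7, 0, 0.6], [0, 0, 0, -2.8, -24.7, 0, 0.6], [0, 0, 0, -2.8, -24.7, 0, 0.6], [0, 0, 0, -2.8, -24.7, 0, 0.6], [0, 0, 0, -2.8, -24.7, 0, 0.6], [0, 0, 0, -2.8, -24.7, 0, 0.6], [0, 0, 0, -1.4, -12.4, 0, 0.6], [0, 0, -0.95, 0, 0, 0, 0.6], [0, 0, -0.95, 0, 0, 0, 0.6], [0, 0, -0.95, 0, 0, 0, 0.6], [0, 0, -0.95, 0, 0, 0, 0.6], [0, 0, -0.95, 0, 0, 0, 0.6], [0, 0, 0, 0, 0, 0, 0.6], [0, 0, 0, 0, 0, 0, 0.6]]

```text
t: 11.87
tool_pos: [498.2, -82.9, 209.5]
tcp_rot: [0.993, 0.117, -0.0, -0.0]
ft_force: [-0.5, 0.0, -0.3]
grip_width: 68.2
grasp_force: 0.0
```

```bash
python3 - <<'E'
from h import *
o=r.get_obs(); print(o['t'],o['tool_pos'],o['joint_pos'],R.from_quat(o['tcp_rot']).as_matrix().round(3))
im=r.snapshot('wrist'); cm=cam('wrist',o)
for n in ['lid','lid_tab','case']:
    for d in r.cut_out('wrist',n)[:1]:
        p=np.array([plane(cm,q[0],83) for q in max(cv2.findContours(d['region'].astype(np.uint8),0,2)[0],key=len)],np.float32); print(n,d['confidence'],cv2.minAreaRect(p))
a=rect(im,cm,83,420,620,-220,60,2.8); cv2.imwrite('pics/w3r.png',a); print(a.shape)
E
```

```text
11.8667 [498.15940681 -82.91877813 209.54694284] [-3.16715268e-01  3.25198493e-01  1.61233572e+00 -1.52012114e-04
  1.20471412e+00  1.01901948e+00] [[ 0.972  0.233 -0.001]
 [ 0.233 -0.972  0.   ]
 [-0.001 -0.    -1.   ]]
lid 0.82 ((567.592529296875, -66.22270965576172), (182.56600952148438, 200.94607543945312), 13.488115310668945)
lid_tab 0.64 ((567.1195068359375, -66.45283508300781), (183.59323120117188, 202.0978240966797), 13.488115310668945)
(560, 784, 3)
```

View pics/w3r.png

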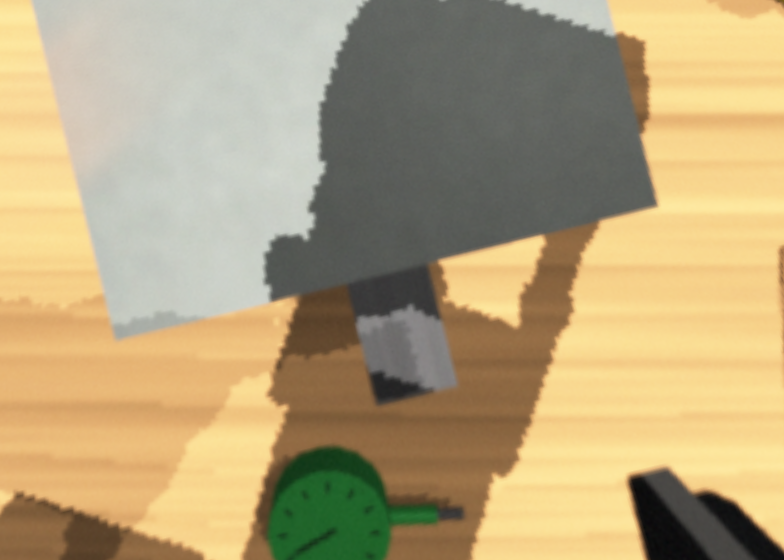

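The tab is clear: the front-edge corners at (118,338) and (656,206) give yaw 13.8°, and the tab end at (417,394) lies 45 mm out from the mid-front as it should. So the grip point is (495.7,-84.9,79) and the hinge (697.7,-35.4,75). Descending astride the tab.

move_arm:
  deltas:
    - [[0, 0, 0, -1.4, 0.7, 15, 0.6], [0, 0, 0, -1.5, 0.7, 25, 0.6], [0, 0, 0, 0, 0, 25, 0.6], [0, 0, 0, 0, 0, 25, 0.5], [0, 0, 0, 0, 0, 20, 0.5], [0, 0, 0, 0, 0, 15, 0.4], [0, 0, 0, 0, 0, 12, 0.4], [0, 0, 0, 0, 0, 9, 0.3], [0, 0, 0, 0, 0, 6, 0.2], [0, 0, 0, 0, 0, 0, 0], [0, 0, 0, 0, 0, 0, -0.1], [0, 0, 0, 0, 0, 0, -0.1]]
  newtons: 30

```text
t: 13.07
tool_pos: [496.4, -85.2, 58.6]
tcp_rot: [0.993, 0.119, 0.001, 0.0]
ft_force: [-1.1, -0.3, 0.0]
grip_width: 38.4
grasp_force: 0.0
```

move_arm:
  deltas:
    - [[0, 0, 0, 0, 0, 0, -0.2], [0, 0, 0, 0, 0, 0, -1], [0, 0, 0, 0, 0, 0, -1], [0, 0, 0, 0, 0, 0, -1], [0, 0, 0, 0, 0, 0, -1], [0, 0, 0, 0, 0, 0, -1]]

```text
t: 13.57
tool_pos: [496.4, -85.4, 58.3]
tcp_rot: [0.993, 0.119, 0.001, 0.0]
ft_force: [0.3, -2.5, 3.7]
grip_width: 29.4
grasp_force: 32.0
```

```bash
python3 - <<'E'
from h import *
o=r.get_obs(); print(o['t'],o['tool_pos'],o['ft_force'],o['grip_width'],o['grasp_force'])
# plan: lid angle th in steps; tool pitch back with lid by frac f; delta rows in tool frame (turn about tool y negative? compute)
y=np.radians(13.77); ux=np.array([np.cos(y),np.sin(y),0]); uz=np.array([0,0,1.]); uy=np.cross(uz,ux)
hg=np.array([697.7,-35.4,75]); R0=R.from_quat(o['tcp_rot']); f=0.45
z0=R0.as_matrix()[:,2]; tip=np.array([0,0,19.])
def pose(th):
    Rt=R.from_rotvec(uy*th*f)*R0   # +uy rotation takes -x to +z
    g=hg+208*(-np.cos(th)*ux+np.sin(th)*uz)+4*(np.sin(th)*ux+np.cos(th)*uz)
    return Rt,g
R_,g0=pose(0); off=R0.inv().apply(o['tool_pos']-g0); print('g0',g0,'tcp off in tool',off)
def tcp(th): Rt,g=pose(th); return Rt,g+Rt.apply(off)
for a in range(0,66,5):
    A,p=tcp(np.radians(a)); B,q=tcp(np.radians(a+5))
    print(a+5,((A.inv()*B).as_rotvec(degrees=True)/6/2).round(3),(A.inv().apply(q-p)/2).round(2),q.round(1))
E
```

```text
13.5667 [496.42749946 -85.44596103  58.3319424 ] [ 0.29480054 -2.52243734  3.65812653] 29.421604874827494 31.979867219924927
g0 [495.67811914 -84.90918756  79.        ] tcp off in tool [ 0.5772512   0.67503287 20.66952861]
5 [-0.    -0.187 -0.   ] [ 0.17  0.01 -9.05] [496.7 -85.4  76.4]
10 [-0.    -0.187 -0.   ] [ 0.61  0.01 -9.01] [498.6 -84.9  94.4]
15 [-0.    -0.187 -0.   ] [ 1.04  0.01 -8.96] [502.  -84.1 112.1]
20 [-0.    -0.187 -0.   ] [ 1.47  0.01 -8.88] [506.8 -82.9 129.4]
25 [-0.    -0.187 -0.   ] [ 1.89  0.01 -8.78] [513.1 -81.4 146.1]
30 [-0.    -0.187 -0.   ] [ 2.31  0.   -8.66] [520.7 -79.5 162.2]
35 [-0.    -0.187 -0.   ] [ 2.72  0.   -8.51] [529.7 -77.3 177.5]
40 [-0.    -0.187 -0.   ] [ 3.13  0.   -8.35] [540.  -74.8 191.9]
45 [-0.    -0.187 -0.   ] [ 3.52  0.   -8.18] [551.4 -72.  205.3]
50 [-0.    -0.187 -0.   ] [ 3.91  0.   -7.98] [563.8 -68.9 217.6]
55 [-0.    -0.187 -0.   ] [ 4.29 -0.   -7.76] [577.3 -65.6 228.7]
60 [-0.    -0.187 -0.   ] [ 4.66 -0.   -7.53] [591.6 -62.1 238.4]
65 [-0.    -0.187 -0.   ] [ 5.01 -0.   -7.28] [606.7 -58.4 246.9]
70 [-0.    -0.187 -0.   ] [ 5.36 -0.   -7.01] [622.4 -54.6 253.9]
```

Gripped the tab (29.4 mm wide). Raising to 30° first, then check.

move_arm:
  deltas:
    - [[0, -0.19, 0, 0.2, 0, -9, -1], [0, -0.19, 0, 0.2, 0, -9, -1], [0, -0.19, 0, 0.6, 0, -9, -1], [0, -0.19, 0, 0.6, 0, -9, -1], [0, -0.19, 0, 1, 0, -9, -1], [0, -0.19, 0, 1, 0, -9, -1], [0, -0.19, 0, 1.5, 0, -8.9, -1], [0, -0.19, 0, 1.5, 0, -8.9, -1], [0, -0.19, 0, 1.9, 0, -8.8, -1], [0, -0.19, 0, 1.9, 0, -8.8, -1], [0, -0.19, 0, 2.3, 0, -8.7, -1], [0, -0.19, 0, 2.3, 0, -8.7, -1], [0, 0, 0, 0, 0, 0, -1], [0, 0, 0, 0, 0, 0, -1]]

```text
t: 14.73
tool_pos: [520.4, -79.5, 161.1]
tcp_rot: [0.986, 0.118, -0.12, 0.015]
ft_force: [-4.4, -5.4, 0.8]
grip_width: 29.4
grasp_force: 31.7
```

```bash
python3 - <<'E'
from h import *
o=r.get_obs(); print(o['t'],o['tool_pos'],o['ft_force'],o['torque'],o['grip_width'],o['grasp_force'],o['joint_pos'])
im=r.snapshot('side');cv2.imwrite('pics/s3.png',cv2.resize(im[60:260,200:420],(660,600)))
E
```

```text
14.7333 [520.40407436 -79.47407292 161.11996456] [-4.35111336 -5.4090582   0.76244617] [-0.77034731  0.52523839  0.2780165 ] 29.447087686352592 31.685270369052887 [-0.2317887   0.54095383  1.43201152 -0.11120477  1.3865642   1.1330516 ]
```

View pics/s3.png

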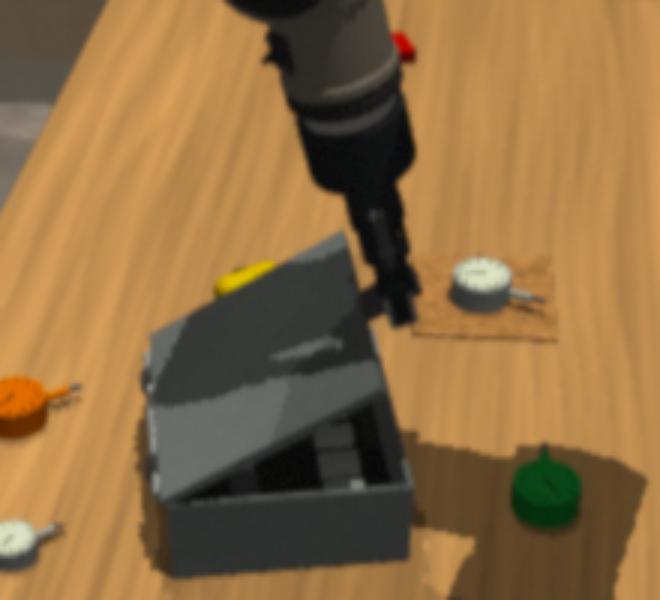

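The lid follows, open about 30° and held at the tab, and the gauge lies dial up on the mat at (482,280). Going on to about 63°.

move_arm:
  deltas:
    - [[0, -0.19, 0, 2.7, 0, -8.5, -1], [0, -0.19, 0, 2.7, 0, -8.5, -1], [0, -0.19, 0, 3.1, 0, -8.4, -1], [0, -0.19, 0, 3.1, 0, -8.4, -1], [0, -0.19, 0, 3.5, 0, -8.2, -1], [0, -0.19, 0, 3.5, 0, -8.2, -1], [0, -0.19, 0, 3.9, 0, -8, -1], [0, -0.19, 0, 3.9, 0, -8, -1], [0, -0.19, 0, 4.3, 0, -7.8, -1], [0, -0.19, 0, 4.3, 0, -7.8, -1], [0, -0.19, 0, 4.7, 0, -7.5, -1], [0, -0.19, 0, 4.7, 0, -7.5, -1], [0, -0.19, 0, 5, 0, -7.3, -1], [0, -0.19, 0, 5, 0, -7.3, -1], [0, 0, 0, 0, 0, 0, -1], [0, 0, 0, 0, 0, 0, -1], [0, 0, 0, 0, 0, 0, -1]]

```text
t: 16.2
tool_pos: [608.1, -57.7, 245.2]
tcp_rot: [0.96, 0.115, -0.255, 0.03]
ft_force: [-3.1, -1.9, 4.3]
grip_width: 29.4
grasp_force: 33.4
```

```bash
python3 - <<'E'
from h import *
o=r.get_obs(); print(o['t'],o['tool_pos'],o['ft_force'],o['grip_width'],o['grasp_force'],o['joint_pos'])
y=np.radians(13.77); ux=np.array([np.cos(y),np.sin(y),0])
g=o['tool_pos']-R.from_quat(o['tcp_rot']).apply([.58,.68,20.67])-np.array([697.7,-35.4,75])
print(np.degrees(np.arctan2(g[2],-g@ux))-1.1,np.hypot(g[2],g@ux))
im=r.snapshot('side');cv2.imwrite('pics/s4.png',cv2.resize(im[60:260,200:420],(660,600)))
E
```

```text
16.2 [608.08034117 -57.70188542 245.20315274] [-3.06793301 -1.90417294  4.27332625] 29.35939637620104 33.40990126132965 [-0.12857818  0.83722388  0.72828285 -0.20230023  2.05818146  1.15357428]
65.23215999910262 205.73810916364047
```

View pics/s4.png

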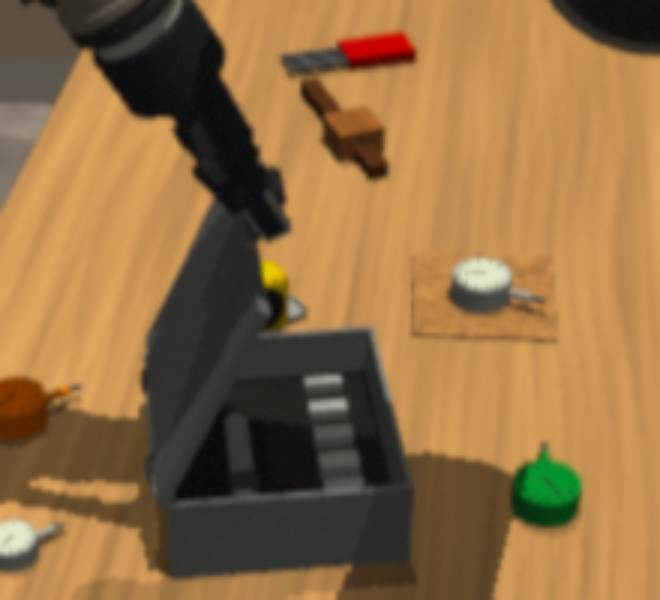

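The lid is held at about 65°, 8° past balance. Bringing it back to about 50°.

move_arm:
  deltas:
    - [[0, 0.19, 0, -5.1, 0, 7.2, -1], [0, 0.19, 0, -5.1, 0, 7.2, -1], [0, 0.19, 0, -4.8, 0, 7.4, -1], [0, 0.19, 0, -4.8, 0, 7.4, -1], [0, 0.19, 0, -4.5, 0, 7.6, -1], [0, 0.19, 0, -4.5, 0, 7.6, -1], [0, 0, 0, 0, 0, 0, -1], [0, 0, 0, 0, 0, 0, -1], [0, 0, 0, 0, 0, 0, -1], [0, 0, 0, 0, 0, 0, -1]]

```text
t: 17.08
tool_pos: [565.5, -68.3, 216.9]
tcp_rot: [0.974, 0.117, -0.195, 0.023]
ft_force: [4.5, -1.5, -4.9]
grip_width: 29.7
grasp_force: 32.3
```

```bash
python3 - <<'E'
from h import *
o=r.get_obs(); print(o['t'],o['tool_pos'],o['ft_force'],o['dq'].round(3),o['grip_width'],o['grasp_force'])
y=np.radians(13.77); ux=np.array([np.cos(y),np.sin(y),0])
g=o['tool_pos']-R.from_quat(o['tcp_rot']).apply([.58,.68,20.67])-np.array([697.7,-35.4,75])
print(np.degrees(np.arctan2(g[2],-g@ux))-1.1,np.hypot(g[2],g@ux))
im=r.snapshot('side');cv2.imwrite('pics/s5.png',cv2.resize(im[60:260,200:420],(660,600)))
E
```

```text
17.0833 [565.46331183 -68.2734118  216.92757158] [ 4.51625388 -1.47268508 -4.89666202] [-0.001  0.003 -0.001  0.     0.002 -0.   ] 29.708233627746967 32.256996631622314
50.27171383751103 206.3813470301945
```

View pics/s5.png

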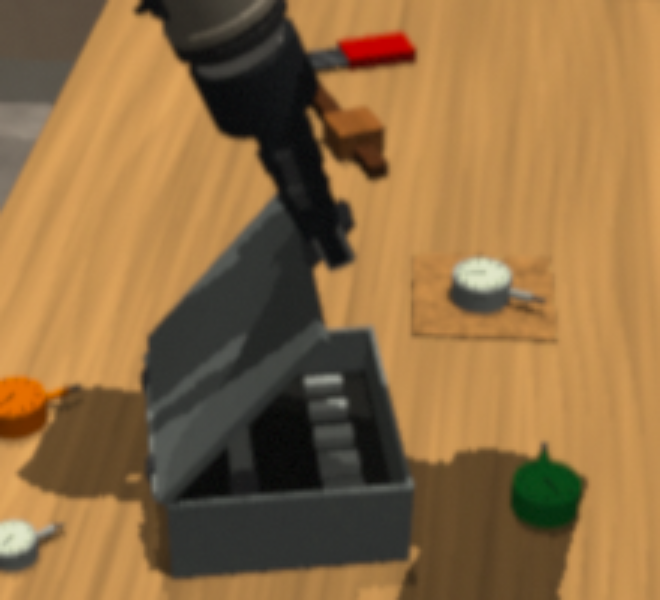

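The lid is held steady at about 50° by the tab at (325,250), the gauge is on the mat and the other things in view are undisturbed. Handing in.

```bash
python3 -c "
from station import r
print(r.close_job())"
```

```text
the job is handed in; nothing more can be done
None
```

The job is handed in: the gauge lies dial up on the cork mat (gripped at about 27 N), and the lid was raised to about 65°, then brought back and is still held by its tab at about 50°, 7° short of balance.

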